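# Hold the clip gaping over the order card of the glass being served

### The job

Two order cards stand on the tea counter, each with a tea glass next to it; the order being served is the one whose glass has a teaspoon in it. Squeeze the tails of the spring clip that is parked on the rim of the glass tray so that it opens wide, take it off the tray, and lower it over the top edge of that order's card, with one jaw on each side and neither the jaws nor the pivot touching the card. Finish while still holding the clip there, wide open, so that I can slip a note in, and do not knock or shift the cards, the tray, the glasses or the other things.

Things in the scene. Friction and masses are not known exactly. Their poses are not given: they have to be found in the camera images.
- clip: Grey plastic spring clip like a big clothes-peg, 30 mm wide along own y (hinge pin, 34 mm long, 9 mm thick), 65 g. Origin: centre of the pin. Clamped upright on the tray's near wall, jaws down, tails up: own z up, own x across the wall. This is the +x half; the other turns on the pin. At rest the tails' outer faces are 53 mm apart at the top (38 mm above the pin), 31 mm at 12 mm above it.
- clip_arm (a joint): Angle between the clip's halves, rad: 0 clamped on the tray wall, -0.08 shut on nothing, 0.6 fully open (a stop). Squeezing the tails together along x opens it: 5 N to start, 11 N at full; grip 20 to 60 N. Fully open the tails are parallel, 28 mm over the outer faces, 8 to 44 mm above the pin; each half has turned 0.3 rad, so the frame of clip leans though the whole stays upright.
- jaw_a (a point): Inner edge of the jaw tip on the clip's +x half, mid-width; at rest 36 mm below the pin; fully open 34 mm below it and 12.5 mm to its side (tips 25 mm apart; at 0.35 rad about 16 mm).
- jaw_b (a point): The same point on the other jaw (-x half).
- tray: Rectangular clear glass tray, 120 mm (own x) by 180 mm (own y), 45 mm high, walls 4 mm, 0.9 kg, loose on the counter. Origin at the centre of its underside. The clip sits on the wall on its -x side (towards the robot), the jaw tips 16 mm below the rim.
- card_left: Order card on the robot's left (+y): a plain stiff white card 80 mm wide (own y) and 3 mm thick (own x) standing upright in a wooden block 60 x 90 x 16 mm. Origin at the centre of the block's underside; z up; the card's top edge is 120 mm above the origin, level, over the origin. Loose, 0.5 kg.
- card_right: The order card on the robot's right (-y), same make and same axes as card_left.
- glass_spoon: Clear tea glass, 85 mm high, 62 mm across its rim, with a dark steel teaspoon standing in it, its handle reaching about 148 mm above the counter and leaning out over the rim on the glass's +x side, away from the card. Origin at the centre of its underside. It stands 70 to 110 mm from one of the two cards, beyond it as seen from the robot; which card varies.
- glass_plain: The same tea glass without a spoon, next to the other card. Origin at the centre of its underside.
- sugar_dish: White sugar dish with a clip-on lid, 96 mm across, 66 mm high, beyond the tray. Leave alone.
- caddy: Black plastic caddy with a twist cap, 80 mm across, 110 mm high, to the right. Leave alone.
Not all that is in view belongs to the job. There is more than one size of the clip; the one meant has the size given above. Leave any purple look-alike of the card_right alone.

How it is judged:
On the way:
1. the clip is squeezed open in the fingers and lifted clear of the tray (value of joint clip_arm above 0.35 rad and contact force between the fingers and clip above 1 N and contact force between clip and tray below 0.1 N and height (world z) of each of jaw_a, jaw_b above 0.055 m), for 0.2 s.
At the end, for the whole second after the job is handed in: Held in the fingers, still, open over 0.35 rad (tips about 16 mm apart), touching no card or tray; jaw tips on opposite sides of the card next to the glass with the spoon, each over 3 mm from its middle plane, at least 5 mm below its top edge, within its width (value of joint clip_arm above 0.35 rad and contact force between the fingers and clip above 1 N and contact force between clip and tray below 0.1 N and linear speed of clip below 0.02 m/s and ((horizontal distance between glass_spoon and card_left below 0.16 m and ((x of jaw_a in the frame of card_left above 0.003 m and x of jaw_b in the frame of card_left below -0.003 m) or (x of jaw_b in the frame of card_left above 0.003 m and x of jaw_a in the frame of card_left below -0.003 m)) and z of each of jaw_a, jaw_b in the frame of card_left below 0.115 m and y of jaw_a in the frame of card_left between -0.04 and 0.04 m and y of jaw_b in the frame of card_left between -0.04 and 0.04 m and contact force between clip and card_left below 0.4 N) or (horizontal distance between glass_spoon and card_right below 0.16 m and ((x of jaw_a in the frame of card_right above 0.003 m and x of jaw_b in the frame of card_right below -0.003 m) or (x of jaw_b in the frame of card_right above 0.003 m and x of jaw_a in the frame of card_right below -0.003 m)) and z of each of jaw_a, jaw_b in the frame of card_right below 0.115 m and y of jaw_a in the frame of card_right between -0.04 and 0.04 m and y of jaw_b in the frame of card_right between -0.04 and 0.04 m and contact force between clip and card_right below 0.4 N))); the arm keeps its last pose, push and grip.
It fails at once if a card is shifted by more than 15 mm or tipped (distance of any of card_left, card_right from where it was at the start of the episode above 0.015 m or angle between any of card_left, card_right's own z axis and vertical above 0.35 rad).
It fails at once if the tray is shifted by more than 30 mm or tipped (distance of tray from where it was at the start of the episode above 0.03 m or angle between tray's own z axis and vertical above 0.35 rad).
It fails at once if a glass, the sugar dish or the caddy is shifted by more than 15 mm or tipped (distance of any of glass_spoon, glass_plain, sugar_dish, caddy from where it was at the start of the episode above 0.015 m or angle between any of glass_spoon, glass_plain, sugar_dish, caddy's own z axis and vertical above 0.35 rad).
It also fails if it takes over 35 s, if anything falls off the work surface, if the arm or the gripper's body presses on something with over 40 N, if the wrist force passes 120 N, or if a joint passes its speed limit or range.

### The arm

A 7-joint arm with a two-finger parallel gripper is mounted at the origin on the work surface. World frame = base frame: x ahead of the robot, y to its left, z up, the work surface at z = 0. Lengths are in m, angles in rad, forces in N, time in s.
With the tool pointing down it reaches from about 0.35 to 0.9 m from the base axis. Payload 8.1 kg.
Tool frame: the origin (TCP) lies between the finger pads; the fingertips stand 25 mm ahead of it and the grasp point (between the pads) lies 6 mm ahead of it; z points along the fingers, y is the direction in which the jaws open and shut (so a half turn about z gives the same grasp; the last joint's range is limited). The gripper opens to 92 mm and grips with 3 to 60 N. Pads are 19 mm wide; open, the fingers measure 130 mm over their backs; the gripper's body (75 mm by 190 mm) begins 47 mm behind the grasp point.
Start: joints at [-1.211, 0.434, 0.025, 1.573, -0.012, 1.134, -0.075], TCP at [0.279, 0.559, 0.252] pointing down, gripper open.
Joint ranges: [-2.62, 2.62], [-0.44, 2.09], [-1.27, 1.32], [0.08, 2.57], [-1.32, 4.46], [0.12, 2], [-2.74, 2.74]. Speed limits (rad/s): [2.22, 2.22, 3.01, 3.01, 3.14, 3.14, 3.14].

### API

Orientations are given as a rotation vector (axis times angle).
In Python, from cell import * gives the robot as it stands.
- The arm moves only by the shell command python3 -m jog 'ROWS' [FORCE]. ROWS is JSON, one flat list of numbers, 5 for each row, row after row: the finger opening in mm, from 0 to 91.8, then the shift along the tool's x, y, z in units of 40 mm (1.0 is 40 mm), then the turn about the tool's z in units of 6 degrees (1.0 is 6 degrees). A call has 1 to 20 rows; each row shifts and turns the pose as measured when the row begins, along the tool's axes as they then stand; what a row does not reach is not made up. A row lasts 1/12 s, in which the tool goes at most 41.7 mm and 7.16 degrees, less where a joint would pass 70% of its speed; a pose out of reach is approached as far as the arm can. A call is refused whole if a number of a shift passes 1 or a number of a turn 1, either way. A call with a gripper value outside its range is refused whole. The fingers move at their own pace and stop on an object; FORCE is the grip in N (left out, the last holds). Time passes only in rows, so rows that do not move let the fingers close. It gives the time, the measured TCP pose, the force and the opening at its end, in the units of the state.
- observe(): the state, without advancing time (a new reading comes with each control period).
- get_image(name): name is "scene" or "side" or "wrist"; returns the picture (420x560x3 uint8, red, green, blue); there is no depth.
- camera_params(name): a dict with "intrinsics" (3x3 intrinsics, pixels), "xyz" and "orientation" of the camera in the world. Camera axes: x right, y down, z forward; pixel columns grow to the right and rows downward; lengths in m; the calibration is good to about 2 mm. A picture is of the moment at which its call begins: read the wrist's pose just before it. camera_params takes no time and is no camera call; for the wrist camera it gives the pose at the moment of the call.
- sign_off(): hands the job in, once; it reports no verdict.
The state is a dict: "clock": time; "joints": joint angles; "dq": joint speeds; "joint_efforts": joint torques, N m; "position": TCP position; "ee_rot": TCP orientation; "force": force on the tool from outside, world axes, zero at the start; "ft_torque": the same for the moment, N m; "width": opening from 0.0 (shut) to 1.0 (fully open).
Only numpy, scipy, OpenCV 4.12 (cv2) and the standard library are available. Lean on these libraries where they do the work, as an engineer would, in place of code of your own. Each camera call takes 0.05 s, during which the arm holds its last target. There are 200 camera calls.

## Working session

There is one attempt and no reset: what is moved stays moved. The work goes in short steps, Python scripts to look and compute and a shell command to move; the robot and the scene stay as the last step left them, time stands still between calls to the robot, and variables do not carry over. Pictures are saved under pics/ and viewed, about 8 in all and at most 12, crops included, and the job is handed in when it is done.

```bash
mkdir -p pics; ls
python3 - <<'E'
from cell import *
import cv2
print(observe())
for n in ("scene","side","wrist"):
    p=camera_params(n);print(n,p)
    im=get_image(n)[:,:,::-1]
    cv2.imwrite(f"pics/{n}0.png",im)
    cv2.imwrite(f"pics/{n}0b.png",cv2.resize(im,(800,600),interpolation=cv2.INTER_CUBIC))
E
```

```text
pics
{'clock': 0.0, 'joints': array([-1.21059089,  0.43518784,  0.02496959,  1.57409281, -0.01161195,
        1.13400521, -0.07509597]), 'dq': array([-1.61655395e-04,  7.88899770e-05, -1.32739492e-03, -5.14015405e-04,
        8.80094880e-04, -3.02393261e-04,  6.42456422e-04]), 'joint_efforts': array([ 3.31222418e-04, -6.67856669e+01,  9.85029079e-01, -3.14448380e+01,
       -6.05625054e-02,  4.32571897e-02,  1.25582342e-04]), 'position': array([0.27886937, 0.55880709, 0.25096839]), 'ee_rot': array([-7.20553228e-01, -3.05760689e+00,  2.40472752e-03]), 'force': array([-0.7670828 ,  1.09827669,  0.00588987]), 'ft_torque': array([-0.02747165,  0.0388586 ,  0.00880924]), 'width': 1.003463269793002}
scene {'intrinsics': array([[546.08566994,   0.        , 286.49154277],
       [  0.        , 546.08566994, 212.97388736],
       [  0.        ,   0.        ,   1.        ]]), 'xyz': array([ 1.45640918, -0.02018304,  0.89922469]), 'orientation': array([-1.65074548, -1.82312604,  0.77866878])}
side {'intrinsics': array([[392.30950047,   0.        , 281.00761015],
       [  0.        , 392.30950047, 213.36632553],
       [  0.        ,   0.        ,   1.        ]]), 'xyz': array([0.07295862, 0.39694914, 0.61331151]), 'orientation': array([-1.0103725 ,  2.37599164, -1.12878747])}
wrist {'intrinsics': array([[307.67033309,   0.        , 276.21808259],
       [  0.        , 307.67033309, 206.9466612 ],
       [  0.        ,   0.        ,   1.        ]]), 'xyz': array([0.22038448, 0.58946638, 0.38323148]), 'orientation': array([2.48304738, 1.53418359, 0.19422474])}
```

View pics/scene0b.png

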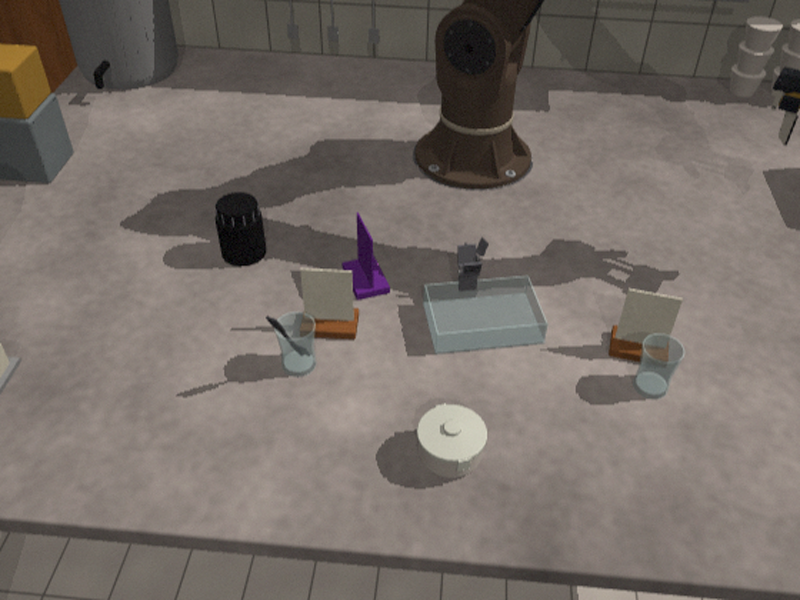

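View pics/side0b.png

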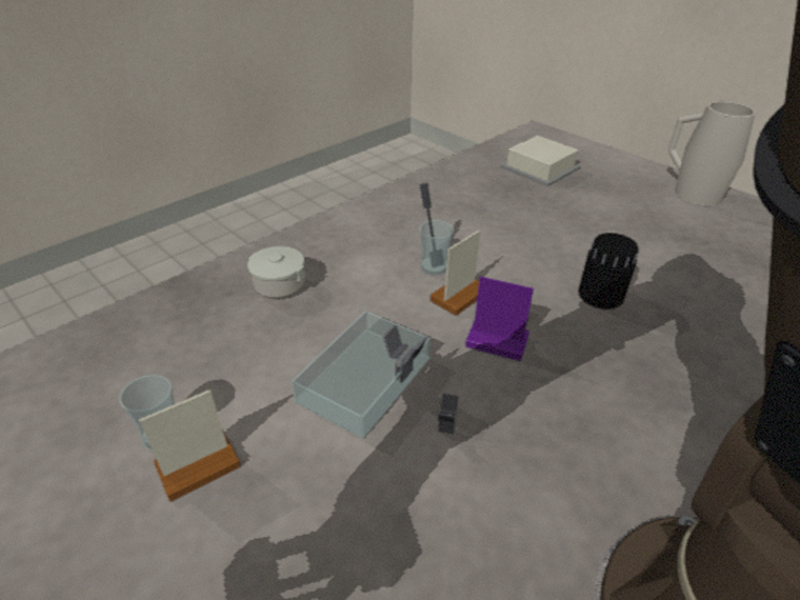

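Seen so far:
- **Target order:** the spoon glass is at scene (297,345) next to the white card at (328,295), which is on the robot's right (-y). So card_right is the target. The purple look-alike at (367,265) is left alone.
- **Clip candidates:** one on the tray's near wall, scene (470,265) / side (400,350), and a small one lying on the counter, side (448,413). The one on the tray wall fits the description.

Next I'll confirm this in an enlarged composite crop.

Run:
```python
import cv2,numpy as np
s=cv2.imread("pics/scene0.png");d=cv2.imread("pics/side0.png")
def c(im,x,y,k=4):
    w,h=400//k,300//k
    o=cv2.resize(im[y:y+h,x:x+w],(400,300),interpolation=cv2.INTER_CUBIC)
    return o
cv2.imwrite("pics/crop1.png",np.vstack([np.hstack([c(s,180,180),c(s,290,160)]),np.hstack([c(d,285,155),c(d,210,220)])]))
```

```text
(no output)
```

View pics/crop1.png

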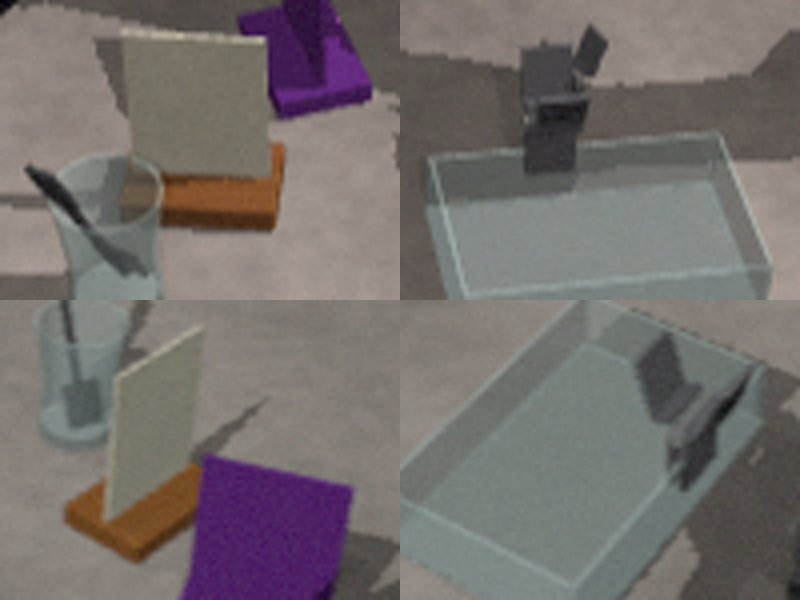

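The crop shows three things:
- The tray clip, with its +x tail towards the scene camera. The pin is at about scene native (328.7,187) and side (282.5,251).
- The white card_right, with top corners at scene (210.2,188) and (246.5,189.5).
- The spoon glass standing next to that card.

```bash
cat > h.py <<'E'
import numpy as np
from cell import *
from scipy.spatial.transform import Rotation as R
def ray(n,uv,P=None):
    p=P or camera_params(n); d=np.linalg.inv(p["intrinsics"])@[uv[0],uv[1],1.]
    return np.array(p["xyz"]),R.from_rotvec(p["orientation"]).apply(d)
def onz(n,uv,z,P=None):
    o,d=ray(n,uv,P); return (o+d*(z-o[2])/d[2]).round(4)
def tri(a,b):
    (o1,d1),(o2,d2)=a,b
    A=np.stack([d1,-d2],1); t=np.linalg.lstsq(A,o2-o1,rcond=None)[0]
    p,q=o1+t[0]*d1,o2+t[1]*d2
    return ((p+q)/2).round(4),np.linalg.norm(p-q).round(4)
def proj(n,X,P=None):
    p=P or camera_params(n); c=R.from_rotvec(p["orientation"]).inv().apply(np.atleast_2d(X)-p["xyz"])@p["intrinsics"].T
    return c[:,:2]/c[:,2:]
E
python3 - <<'E'
from h import *
for uv in [(210.2,188),(246.5,189.5)]: print("card s",onz("scene",uv,.12))
for uv in [(313.7,173.7),(336,162)]: print("card d",onz("side",uv,.12))
for uv in [(297.5,199.3),(369.5,193.3),(381.5,225.4),(306,245)]: print("rim",onz("scene",uv,.045))
print("rim d",[onz("side",uv,.045) for uv in [(207,310*1-15),(300,237)]])
print("pin s",onz("scene",(328.7,187),.065),"d",onz("side",(282.5,251.3),.065),tri(ray("scene",(328.7,187)),ray("side",(282.5,251.3))))
print("bases: glass s",onz("scene",(208,257),0),"dish",onz("scene",(316,310),.066),"purple top",onz("scene",(251,150),.12),"caddy",onz("scene",(166,142),.11))
for n,r in (("pose",observe()),):
    print(R.from_rotvec(r["ee_rot"]).as_matrix().round(3))
E
```

```text
card s [ 0.5519 -0.2556  0.12  ]
card s [ 0.5479 -0.1755  0.12  ]
card d [ 0.5487 -0.1774  0.12  ]
card d [ 0.5458 -0.2527  0.12  ]
rim [ 0.4823 -0.0652  0.045 ]
rim [0.4408 0.1059 0.045 ]
rim [0.5501 0.1306 0.045 ]
rim [ 0.6302 -0.0355  0.045 ]
rim d [array([0.4884, 0.1707, 0.045 ]), array([ 0.4787, -0.0637,  0.045 ])]
pin s [0.4524 0.0064 0.065 ] d [0.4596 0.0074 0.065 ] (array([0.4574, 0.0077, 0.068 ]), np.float64(0.0034))
bases: glass s [ 0.6476 -0.2509  0.    ] dish [ 0.8185 -0.0054  0.066 ] purple top [ 0.4016 -0.1858  0.12  ] caddy [ 0.3797 -0.4     0.11  ]
[[-0.895  0.447 -0.   ]
 [ 0.447  0.895 -0.001]
 [-0.    -0.001 -1.   ]]
```

```bash
python3 -m jog '[91.8,-0.68,-0.69,0,0, 91.8,-0.68,-0.69,0,0, 91.8,-0.68,-0.69,0,0, 91.8,-0.68,-0.69,0,0, 91.8,-0.68,-0.69,0,0, 91.8,-0.68,-0.69,0,0, 91.8,-0.68,-0.69,0,0, 91.8,-0.68,-0.69,0,0, 91.8,-0.68,-0.69,0,0, 91.8,-0.68,-0.69,0,0, 91.8,-0.68,-0.69,0,0, 91.8,-0.68,-0.69,0,0, 91.8,-0.68,-0.69,0,0, 91.8,-0.68,-0.69,0,0]'
python3 -m jog '[91.8,0,0,0,1, 91.8,0,0,0,1, 91.8,0,0,0,1, 91.8,0,0,0,1, 91.8,0,0,0,1, 91.8,0,0,0,1, 91.8,0,0,0,1, 91.8,0,0,0,1, 91.8,0,0,0,0, 91.8,0,0,0,0]'
python3 - <<'E'
from h import *
s=observe();M=R.from_rotvec(s["ee_rot"]).as_matrix();print(s["position"],M.round(3),s["joints"].round(2))
d=np.array([.461,.0075,s["position"][2]])-s["position"];print("tool units",(M.T@d/.04).round(2),"yaw y",np.degrees(np.arctan2(M[1,1],M[0,1])))
E
```

```text
clock: 1.32
position: [0.4486, 0.029, 0.247]
ee_rot: [-0.694, -3.059, -0.001]
force: [1.3, 0.7, 1.1]
width: 1.001
clock: 2.15
position: [0.4493, 0.0153, 0.2465]
ee_rot: [-1.942, -2.466, 0.007]
force: [0.1, -0.2, -0.3]
width: 0.999
[0.4493117  0.01529721 0.24647155] [[-0.234  0.972 -0.005]
 [ 0.972  0.234 -0.002]
 [-0.001 -0.005 -1.   ]] [-0.54  0.15  0.44  2.01 -0.07  1.    0.18]
tool units [-0.26  0.24 -0.  ] yaw y 13.547348689065307
```

Run:
```python
from h import *
import cv2,pickle
P=camera_params("wrist");im=get_image("wrist")[:,:,::-1];pickle.dump(P,open("w1.pkl","wb"))
cv2.imwrite("pics/w1n.png",im);cv2.imwrite("pics/w1.png",cv2.resize(im,(800,600),interpolation=cv2.INTER_CUBIC))
print(P["xyz"],R.from_rotvec(P["orientation"]).as_matrix().round(2))
print(proj("wrist",[[.457,.0075,.065],[.466,.0075,.065],[.457,.0075,.103]],P)/.7)
```

```text
[0.43553136 0.08117136 0.37862088] [[ 0.97  0.23  0.05]
 [ 0.23 -0.94 -0.25]
 [-0.    0.25 -0.97]]
[[401.39684594 289.37175266]
 [413.285022   292.1549023 ]
 [402.03043411 303.23703579]]
```

View pics/w1.png

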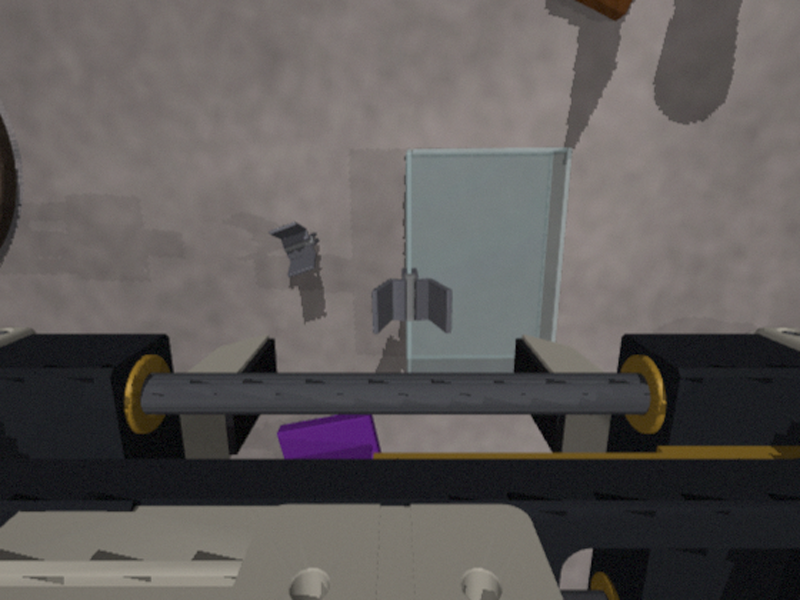

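The wrist view shows the clip with its tails at 373..451 by 288..332 and its pin end at (410,268). The tray wall is vertical at about x=407, so the tool yaw matches the tray. The small decoy lies at (298,255).

Run:
```python
from h import *
import pickle
P=pickle.load(open("w1.pkl","rb"));s=observe();M=R.from_rotvec(s["ee_rot"]).as_matrix()
f=lambda u,v,z:onz("wrist",(u*.7,v*.7),z,P)
T=[f(373,288,.103),f(373,332,.103),f(451,287,.103),f(451,332,.103)];print(T)
a=np.linalg.norm(T[0]-T[2]);b=np.linalg.norm(T[0]-T[1]);print("span",a,"width",b)
c=np.mean(T,0);print("centre",c,"pin end",f(410,268,.065),"wall",f(408,155,.045),f(406,358,.045))
w=f(406,358,.045)-f(408,155,.045);print("wall yaw",np.degrees(np.arctan2(w[0],-w[1])))
d=c-s["position"];print("units",(M.T@d/.04).round(3), s["position"])
```

```text
[array([0.4364, 0.013 , 0.103 ]), array([ 0.443 , -0.0162,  0.103 ]), array([0.4851, 0.0254, 0.103 ]), array([ 0.4932, -0.0041,  0.103 ])]
span 0.05025385557347811 width 0.02993659967330959
centre [0.464425 0.004525 0.103   ] pin end [0.4593 0.0245 0.065 ] wall [0.4393 0.1012 0.045 ] [ 0.4756 -0.0522  0.045 ]
wall yaw 13.313362312664056
units [-0.348  0.322  3.586] [0.44931529 0.01532263 0.24648366]
```

```bash
python3 -m jog '[91.8,-0.31,0.3,0,0, 91.8,0,0,0.9,0, 91.8,0,0,0.9,0, 91.8,0,0,0.5,0, 91.8,0,0,0,0, 91.8,0,0,0,0]'
python3 - <<'E'
from h import *
import cv2,pickle
s=observe();M=R.from_rotvec(s["ee_rot"]).as_matrix()
P=camera_params("wrist");im=get_image("wrist")[:,:,::-1];pickle.dump(P,open("w2.pkl","wb"))
cv2.imwrite("pics/w2.png",cv2.resize(im,(800,600),interpolation=cv2.INTER_CUBIC))
d=np.array([.464,.006,.1])-s["position"];print("units",(M.T@d/.04).round(3), s["position"])
E
```

```text
clock: 2.7
position: [0.4662, 0.006, 0.1531]
ee_rot: [1.918, 2.487, -0.001]
force: [0.5, -0.1, 0.1]
width: 1.001
units [ 0.014 -0.054  1.327] [0.46619879 0.00602475 0.15309978]
```

View pics/w2.png

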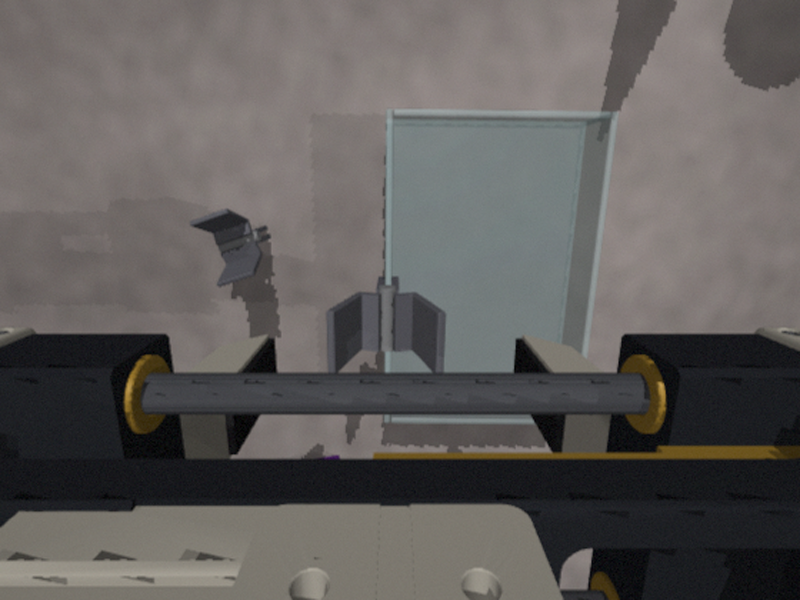

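The tails span 328..445, so their middle is 386.5, against a finger middle of 395. That means shifting about 3.3 mm along tool -y before going down.

```bash
python3 -m jog '[91.8,0,-0.08,0,0, 91.8,0,0,0.6,0, 91.8,0,0,0.6,0, 91.8,0,0,0.1,0, 91.8,0,0,0,0, 91.8,0,0,0,0]'
```

```text
clock: 3.25
position: [0.4682, 0.0063, 0.1083]
ee_rot: [1.907, 2.485, 0.017]
force: [-0.5, 0.0, -0.4]
width: 0.998
```

```bash
python3 -m jog '[91.8,0,-0.13,0.2,0, 91.8,0,0,0,0, 91.8,0,0,0,0]'
python3 - <<'E'
from h import *
s=observe();M=R.from_rotvec(s["ee_rot"]).as_matrix()
print(M.round(3));d=np.array([.463,.0055,.1])-s["position"];print("units",(M.T@d/.04).round(3), s["position"])
E
```

```text
clock: 3.5
position: [0.4647, 0.0051, 0.1029]
ee_rot: [1.904, 2.484, 0.023]
force: [0.0, 0.1, -0.2]
width: 1.001
[[-0.26   0.966  0.019]
 [ 0.966  0.26   0.005]
 [-0.     0.019 -1.   ]]
units [ 0.02  -0.04   0.071] [0.46469506 0.0051299  0.10285074]
```

```bash
python3 -m jog '[91.8,0.02,-0.05,0.08,0.25, 91.8,0,0,0,0, 91.8,0,0,0,0]'
python3 -m jog '[64,0,0,0,0, 60,0,0,0,0, 56,0,0,0,0, 52,0,0,0,0, 48,0,0,0,0, 44,0,0,0,0, 44,0,0,0,0]' 40
```

```text
clock: 3.75
position: [0.4628, 0.0055, 0.1004]
ee_rot: [1.94, 2.455, 0.026]
force: [-0.0, 0.0, -0.9]
width: 0.999
clock: 4.33
position: [0.463, 0.0056, 0.1005]
ee_rot: [1.94, 2.455, 0.026]
force: [0.6, -0.0, -0.5]
width: 0.544
```

```bash
python3 -m jog '[38,0,0,0,0, 34,0,0,0,0, 30,0,0,0,0, 26,0,0,0,0, 20,0,0,0,0, 20,0,0,0,0, 20,0,0,0,0, 20,0,0,0,0]'
python3 - <<'E'
from h import *
import cv2
s=observe();print(s["width"]*91.8,s["force"],s["position"])
a=get_image("side")[205:310,190:330,::-1];b=get_image("scene")[140:245,270:410,::-1]
cv2.imwrite("pics/g1.png",np.hstack([cv2.resize(x,(400,300),interpolation=cv2.INTER_CUBIC) for x in (a,b)]))
E
```

```text
clock: 5.0
position: [0.4628, 0.0055, 0.1003]
ee_rot: [1.94, 2.455, 0.025]
force: [-0.1, -0.0, -0.7]
width: 0.297
27.305423785563132 [-5.72564591e-02 -2.70986942e-04 -6.69140882e-01] [0.46279869 0.00551492 0.10031259]
```

View pics/g1.png

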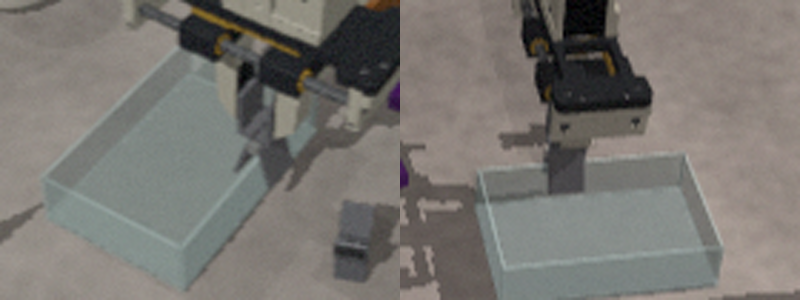

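The clip is fully open (27.3 mm over the tails) and its jaws are clear of the wall on both sides. Lifting now.

```bash
python3 -m jog '[20,0,0,-0.3,0, 20,0,0,-0.5,0, 20,0,0,-0.6,0, 20,0,0,-0.6,0, 20,0,0,-0.6,0, 20,0,0,-0.6,0, 20,0,0,-0.5,0, 20,0,0,0,0, 20,0,0,0,0, 20,0,0,0,0]'
python3 - <<'E'
from h import *
s=observe();M=R.from_rotvec(s["ee_rot"]).as_matrix()
print(M.round(3),s["width"]*91.8,s["force"].round(2));d=np.array([.549,-.2155,s["position"][2]])-s["position"];print("units",(M.T@d/.04).round(3), s["position"])
E
```

```text
clock: 5.93
position: [0.4582, 0.0041, 0.2542]
ee_rot: [1.942, 2.456, 0.021]
force: [0.3, -0.1, -0.6]
width: 0.297
[[-0.23   0.973  0.016]
 [ 0.973  0.23   0.004]
 [ 0.     0.017 -1.   ]] 27.23837989038431 [ 0.34 -0.12 -0.56]
units [-5.865  0.944  0.015] [0.45822525 0.0041034  0.25420362]
```

```bash
python3 -m jog '[20,-0.4,0.07,0,0, 20,-0.7,0.11,0,0, 20,-0.8,0.13,0,0, 20,-0.8,0.13,0,0, 20,-0.8,0.13,0,0, 20,-0.8,0.13,0,0, 20,-0.7,0.11,0,0, 20,-0.4,0.07,0,0, 20,0,0,0,0.75, 20,0,0,0,0.75, 20,0,0,0,0.75, 20,0,0,0,0, 20,0,0,0,0]'
python3 - <<'E'
from h import *
import cv2,pickle
s=observe();M=R.from_rotvec(s["ee_rot"]).as_matrix()
print(M.round(3),s["width"]*91.8,s["force"].round(2));d=np.array([.549,-.2155,s["position"][2]])-s["position"];print("units",(M.T@d/.04).round(3), s["position"])
P=camera_params("wrist");w=get_image("wrist")[:,:,::-1];pickle.dump(P,open("w3.pkl","wb"))
b=get_image("scene")[120:270,150:350,::-1];c=get_image("side")[100:250,250:450,::-1]
cv2.imwrite("pics/h1.png",np.vstack([cv2.resize(w[:320],(800,457),interpolation=cv2.INTER_CUBIC)]))
cv2.imwrite("pics/h2.png",np.hstack([cv2.resize(x,(400,300),interpolation=cv2.INTER_CUBIC) for x in (b,c)]))
E
```

```text
clock: 7.02
position: [0.5388, -0.2069, 0.235]
ee_rot: [-2.223, -2.205, 0.008]
force: [0.2, 0.4, -1.6]
width: 0.298
[[ 0.008  1.    -0.011]
 [ 1.    -0.008  0.004]
 [ 0.004 -0.011 -1.   ]] 27.398512710051953 [ 0.18  0.39 -1.59]
units [-0.213  0.257 -0.004] [ 0.53880707 -0.20687643  0.235041  ]
```

View pics/h1.png

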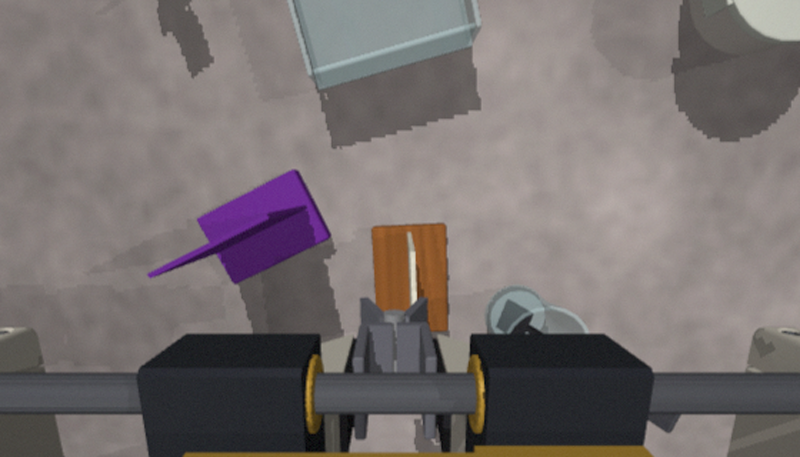

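View pics/h2.png

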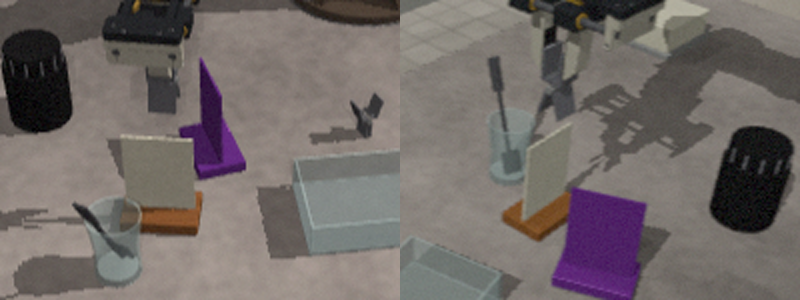

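The clip is held centred at column 394 with its jaws open. The card strip lies at columns 409..416, and its block at 373..447. The spoon glass is just beyond it at (515,315).

Run:
```python
from h import *
import pickle
P=pickle.load(open("w3.pkl","rb"));f=lambda u,v,z:onz("wrist",(u*.7,v*.7),z,P)
print("cam",P["xyz"]);print("block",f(372,228,.016),f(446,224,.016),f(374,300,.016),f(447,330,.016))
print("top +x edge",f(413,236,.12),f(416,300,.12))
s=observe();print(s["position"])
M=R.from_rotvec(s["ee_rot"]).as_matrix()
t=s["position"]+M@[0,0,.035]; print("pin now",t,"pin px",proj("wrist",t,P)/.7)
import cv2
w=cv2.imread("pics/h1.png")
for v in (245,260,275,290): print(v,[int(x) for x in w[v,396:430].sum(1)])
```

```text
cam [ 0.54204848 -0.13995078  0.36748567]
block [ 0.5203 -0.1737  0.016 ] [ 0.579  -0.1711  0.016 ] [ 0.5207 -0.2329  0.016 ] [ 0.5815 -0.2594  0.016 ]
top +x edge [ 0.5497 -0.1684  0.12  ] [ 0.5515 -0.2056  0.12  ]
[ 0.53915405 -0.20653399  0.23577518]
pin now [ 0.53881302 -0.20638787  0.20077714] pin px [[392.20780739 353.26855303]]
245 [257, 249, 248, 256, 259, 259, 258, 255, 255, 261, 277, 306, 378, 449, 477, 489, 475, 441, 330, 266, 285, 281, 270, 263, 260, 258, 260, 271, 279, 286, 289, 288, 287, 284]
260 [257, 254, 254, 256, 258, 261, 261, 255, 255, 258, 266, 279, 335, 427, 522, 613, 656, 648, 636, 471, 267, 275, 282, 270, 264, 262, 256, 246, 252, 269, 283, 286, 288, 288]
275 [262, 255, 253, 254, 256, 255, 258, 270, 275, 271, 268, 272, 304, 375, 462, 574, 640, 631, 615, 508, 350, 213, 174, 224, 259, 272, 266, 262, 256, 255, 263, 272, 283, 287]
290 [258, 253, 253, 258, 260, 255, 256, 266, 264, 266, 275, 277, 283, 324, 402, 519, 611, 632, 638, 572, 440, 244, 160, 186, 184, 169, 171, 196, 241, 270, 268, 272, 273, 273]
```

```bash
python3 -m jog '[20,-0.22,0.23,0,0, 20,0,0,0,0, 20,0,0,0.4,0, 20,0,0,0.4,0, 20,0,0,0,0, 20,0,0,0,0]'
python3 - <<'E'
from h import *
import cv2
s=observe();M=R.from_rotvec(s["ee_rot"]).as_matrix()
print(M.round(3),s["width"]*91.8,s["force"].round(2));d=np.array([.5488,-.2155,.175])-s["position"];print("units",(M.T@d/.04).round(3), s["position"])
b=get_image("scene")[120:240,160:270,::-1];c=get_image("side")[100:220,280:390,::-1]
cv2.imwrite("pics/h3.png",np.hstack([cv2.resize(x,(400,436),interpolation=cv2.INTER_CUBIC) for x in (b,c)]))
E
```

```text
clock: 7.67
position: [0.5485, -0.2139, 0.2038]
ee_rot: [-2.213, -2.217, 0.002]
force: [0.5, 0.2, 0.3]
width: 0.297
[[-0.002  1.    -0.007]
 [ 1.     0.002  0.005]
 [ 0.005 -0.007 -1.   ]] 27.30727776261443 [0.49 0.19 0.28]
units [-0.044  0.013  0.72 ] [ 0.54847978 -0.21388514  0.20380898]
```

View pics/h3.png

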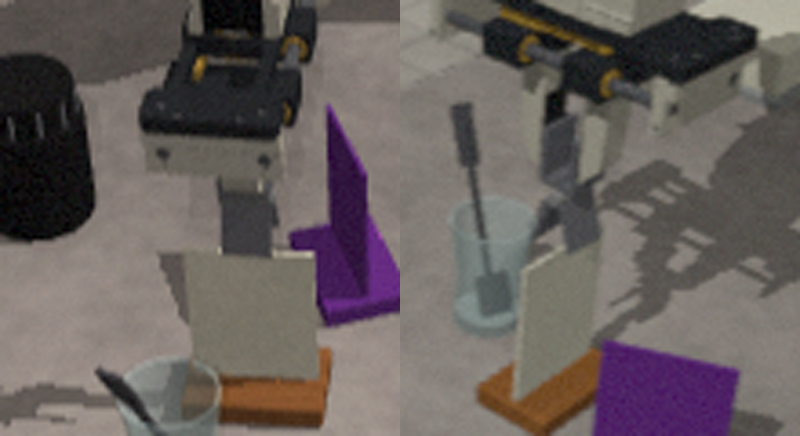

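Run:
```python
from h import *
for dz in (0,.01,.02): print(dz,proj("scene",[.563,-.2139,.204-.069+dz]),proj("side",[[.5365,-.2139,.204-.069+dz],[.563,-.2139,.204-.069+dz]]).round(1).tolist())
# px in h3: scene tip (245,255); side -x jaw bottom mid (583,250)->, +x jaw bottom (537,235)
print(160+245*.275,120+255*.275, 280+183*.275,100+252*.275, 280+137*.275,100+235*.275)
```

```text
0 [[227.6927492  187.39239644]] [[328.9, 164.2], [320.1, 159.7]]
0.01 [[227.44628707 183.83496956]] [[329.3, 160.4], [320.5, 155.9]]
0.02 [[227.19696785 180.23630354]] [[329.7, 156.6], [320.8, 152.1]]
227.375 190.125 330.325 169.3 317.675 164.625
```

The jaws straddle the card line. The tips appear about 0–8 mm lower than I predicted, so I'll go down 26 mm, which puts the tips 11–19 mm below the card top and keeps the pivot at least 10 mm above it.

```bash
python3 -m jog '[20,-0.03,0.01,0.2,0, 20,0,0,0.25,0, 20,0,0,0.15,0, 20,0,0,0,0, 20,0,0,0,0, 20,0,0,0,0]'
python3 - <<'E'
from h import *
import cv2
s=observe();M=R.from_rotvec(s["ee_rot"]).as_matrix()
print(M.round(3),s["width"]*91.8,s["force"].round(2));d=np.array([.5488,-.2155,.178])-s["position"];print("units",(M.T@d/.04).round(3), s["position"])
b=get_image("scene")[130:230,180:270,::-1];c=get_image("side")[110:210,285:375,::-1]
cv2.imwrite("pics/h4.png",np.hstack([cv2.resize(x,(400,444),interpolation=cv2.INTER_CUBIC) for x in (b,c)]))
E
```

```text
clock: 8.27
position: [0.5497, -0.2151, 0.1796]
ee_rot: [-2.214, -2.22, -0.001]
force: [0.8, -1.0, -0.1]
width: 0.292
[[-0.003  1.    -0.004]
 [ 1.     0.003  0.005]
 [ 0.005 -0.004 -1.   ]] 26.820599768583524 [ 0.84 -0.98 -0.13]
units [-0.009 -0.023  0.04 ] [ 0.54971628 -0.21513229  0.17960558]
```

View pics/h4.png

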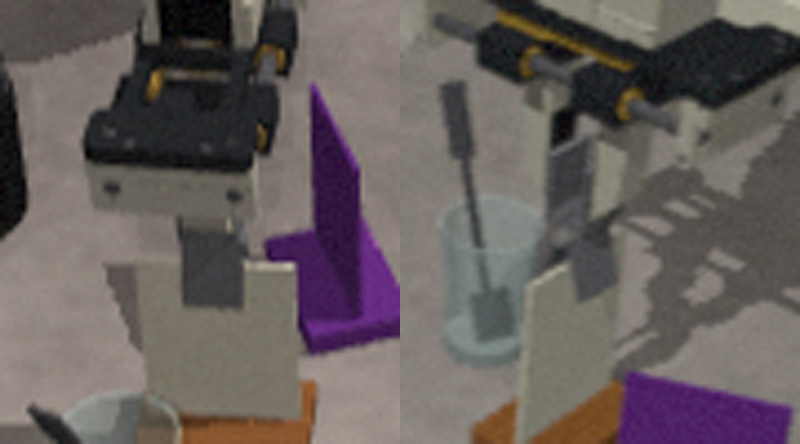

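The view shows one jaw on each side of the card and the pivot above its edge. I'll lower 4 mm more for margin, let it settle, then do the final check.

```bash
python3 -m jog '[20,0,-0.02,0.1,0, 20,0,0,0,0, 20,0,0,0,0, 20,0,0,0,0, 20,0,0,0,0, 20,0,0,0,0, 20,0,0,0,0]'
python3 - <<'E'
from h import *
import cv2
for i in range(2):
    s=observe();print(s["width"]*91.8,s["force"].round(2),s["position"],abs(s["dq"]).max())
    b=get_image("scene")[130:230,180:270,::-1];c=get_image("wrist")[150:290,180:380,::-1]
cv2.imwrite("pics/h5.png",np.hstack([cv2.resize(b,(300,333),interpolation=cv2.INTER_CUBIC),cv2.resize(c,(476,333),interpolation=cv2.INTER_CUBIC)]))
E
```

```text
clock: 8.95
position: [0.5495, -0.2153, 0.1763]
ee_rot: [-2.215, -2.221, -0.002]
force: [-0.3, 0.1, -0.9]
width: 0.3
27.53104708038176 [-0.25  0.06 -0.88] [ 0.54946717 -0.21534287  0.17632666] 0.0013933116316064093
27.347009747300074 [-0.39 -0.12 -0.6 ] [ 0.54946317 -0.21533481  0.17631168] 0.001101761924285749
```

View pics/h5.png

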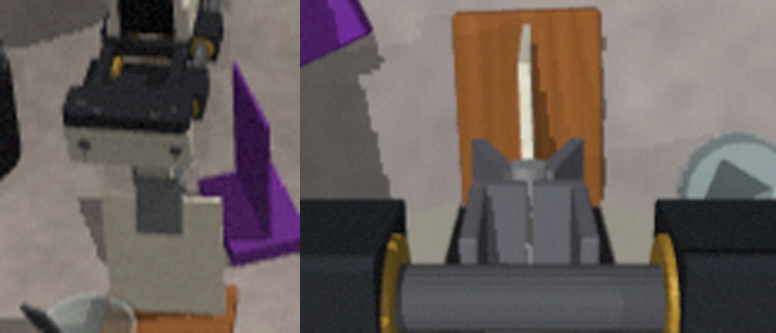

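The wrist view shows the card running centrally between the two splayed jaws, with the pivot above it. The arm is still and there is no unusual force, so I'm handing in.

```bash
python3 -c "
from cell import *
print(sign_off())"
```

```text
the job is handed in; nothing more can be done
None
```

The clip is being held wide open over the top edge of card_right, the order whose glass has the spoon. I squeezed it open on the tray wall, lifted it straight off and lowered it over the card. The job was handed in at about 9 s; no verdict was reported.

**Last checks:**
- **Opening:** the fingers are 27.4 mm apart. That is the size of the tails when fully open (28 mm).
- **Stillness and contact:** the arm was still and the wrist force was under 1 N, with no sign of contact with the card.
- **Position:** the wrist view shows the card midway between the jaws with the pivot above it.
- **Surroundings:** I saw nothing moved in the last views of the card, its spoon glass and the purple look-alike. I did not re-check the tray, the other card and glass, the sugar dish or the caddy after placing the clip.

**Disagreement:** the tip height from the finger pose (about 0.107 m) and from the pictures (about 0.10 m or a little lower) differ by around 7 mm or more. Both are below the 0.115 m limit and leave the pivot clear of the card.

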